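# Level the griddle stand's screw foot and lock it

## Robot

A 6-joint arm with a two-finger parallel gripper is mounted at the origin on the work surface. World frame = base frame: x ahead of the robot, y to its left, z up, the work surface at z = 0. Lengths are in mm, angles in degrees, forces in N, time in s.
With the tool pointing down it reaches from about 350 to 850 mm from the base axis. Payload 8.1 kg.
Tool frame: the origin (TCP) lies on the centre line of the jaws, within the pads' length; the fingertips stand 22 mm ahead of it and the grasp point (between the pads) lies 3 mm ahead of it (nose_length is the distance from the TCP to the fingertips, in mm); z points along the fingers, y is the line along which they close (so a half turn about z gives the same grasp; the last joint's range is limited). The gripper opens to 85 mm and grips with 20 to 120 N. Pads are 22 mm wide; open, the fingers measure 114 mm over their backs; the gripper's body (76 mm by 85 mm) begins 54 mm behind the grasp point. The pads swing forward as they close: fully open they stand 13 mm farther back than shut.
Start: joints at [70.623, 7.471, 85.268, -0, 87.261, -4.893], TCP at [150.047, 580.94, 220.492] pointing down, gripper open.
Joint ranges: [-169.43, 169.43], [-51.17, 129.36], [1.28, 143.12], [-76.62, 256.62], [0, 156.53], [-152.29, 152.29]. Speed limits (degrees/s): [136.94, 136.94, 159.86, 180, 180, 180].

## Interface

Orientations are given as a 3x3 rotation matrix whose columns are the frame's x, y, z axes.
In Python, from cell import * gives the robot as it stands.
- The arm moves only by the tool servo_tool, never from a script. Its argument "rows" is a list that holds one entry, the list of rows, each a list of 7 numbers: the shift along the tool's x, y, z each as a share of 200 mm, from -1 to 1, then the turn, a rotation vector about the tool's x, y, z each as a share of pi rad, from -1 to 1, then the closure, from -1 (fully open) to 1 (shut). A call has 1 to 12 rows; each row shifts and turns the commanded pose from where the row before left it, along the tool's axes as they then stand; what a row does not reach is not made up. A row lasts 1/10 s, in which the tool goes at most 50 mm and 8.59 degrees, less where a joint would pass 70% of its speed; a pose out of reach is approached as far as the arm can. A call with a number of a shift or a turn outside -1 to 1 is refused whole. A call with a gripper value outside its range is refused whole. The fingers move at their own pace and stop on an object; the grip force is fixed at half the most. Time passes only in rows, so rows that do not move let the fingers close. It gives the time, the measured TCP pose, the force, the opening and the grip force at its end, in the units of the state.
- state(): the state, without advancing time (a new reading comes with each control period).
- snapshot(name): name is "side" or "top" or "wrist"; returns (picture, depth): 420x560x3 uint8, blue, green, red; 420x560 float32, mm along the optical axis (not along the pixel's ray), 0 where there is no reading.
- camera_params(name): a dict with "fx", "fy", "cx", "cy" (pixels), "dist_coeffs" ([k1, k2, p1, p2, k3] as OpenCV has them; the pictures are not rectified), "origin" and "orientation" of the camera in the world. Camera axes: x right, y down, z forward; pixel columns grow to the right and rows downward; lengths in mm; the calibration is good to about 2 mm. A picture is of the moment at which its call begins: read the wrist's pose just before it. camera_params takes no time and is no camera call; for the wrist camera it gives the pose at the moment of the call.
- sign_off(): hands the job in; it is judged then, once.
Trained networks look in the newest picture that a camera, given by its name, has taken for a name from the list of things; names that differ only in an ending like _2 or _b are one class to them, and where a whole thing is asked for, a point or a joint stands for the part that bears it (a point fixed in the world has none). Each returns a list of dicts, best first, with "conf" (0 to 1); they miss things now and then, are a little off and sometimes report something else, mostly with a low value. They report only what shows in the picture. A call takes as long as a camera call.
- masks_of(camera, target): "mask" (420x560 bool, what is visible of it) and "bbox" ([left, top, right, bottom] in pixels, round what is visible of it).
The state is a dict: "time": time; "joints": joint angles; "qd": joint speeds; "joint_efforts": joint torques, N m; "tool_pos": TCP position; "eef_rot": TCP orientation; "wrist_force": force on the tool from outside, world axes, zero at the start; "wrist_torque": the same for the moment, N m; "width": finger opening in mm; "grasp_force": force on a finger pad.
Only numpy, scipy, OpenCV 4.12 (cv2) and the standard library are available. Lean on these libraries where they do the work, as an engineer would, in place of code of your own. Each camera call takes 0.05 s, during which the arm holds its last target. There are 200 camera calls.

## Task

The griddle stand's levelling foot hangs clear of the stone slab below it. Screw it down with the black T-bar until the rubber foot just bears on the slab, only lightly loaded and never jacked down hard, then swing the small lock lever round until it points along the arm at the griddle plate. Let go of everything, and leave the other things on the ledge as they are.

Things in the scene. Friction and masses are not known exactly. Their poses are not given: they have to be found in the camera images.
- stand: Steel griddle stand bolted to the ledge. Origin on the ledge below the levelling spindle; +x runs along a flat arm (60 mm wide, top at z 100, x -30 to 170) to the dark griddle plate (x 160 to 360, 260 wide, top z 105, rims to 119) on two far legs. One of three loose stone off-cuts (100 mm square, 13 to 17 mm thick, unmeasured) lies under the spindle, the others elsewhere.
- bar_grip (a point): Centre of the black T-bar on top of the levelling spindle: 64 mm long along the point's x, 14 mm wide along y, 26 mm high (13 above and below the point). Below it a hub 24 mm in diameter; the arm's top is 47 mm under the point at screw 0. It turns and sinks with the screw; at screw 0 it lies along the stand's x.
- leveller (a joint): Angle of the levelling screw, rad, growing clockwise from above; lowers bar and foot 2.39 mm per rad. Starts 0 to 0.4, range -0.3 to 6.5. Runs free at about 0.06 N m and stays where released. With the foot rubbing on the stone the moment about +z on the tool rises over free running by 0.01 to 0.02 N m per newton of foot load. First touch at about 1.8 to 3.6 rad.
- foot: Rubber foot disc, 50 mm in diameter, 10 thick, turning with the spindle; origin at the centre of its underside, 21.5 mm above the ledge at screw 0. Sprung on the spindle, 8 N per mm (about 19 N per rad of screw after touch): its underside then stays on the stone while the bar sinks. Unloaded, bar_grip is 125.5 mm above the underside.
- lock (a joint): Angle of the lock lever in rad about a vertical axis at x 75 mm, y 0 of the stand. 0: lever points to the stand's -y; grows counter-clockwise from above to the stop at 1.5, where it points nearly along the stand's +x, at the plate. Starts 0 to 0.25, stiff (0.12 N m), stays where it is left. Locked: above 1.3.
- lock_pin (a point): Point on the axis of the upright round pin at the lever's end: pin 14 mm in diameter, 62 mm from the lever's pivot, standing from 18 mm below this point (the top of the flat lever) to 13 mm above it. The point is 131 mm above the ledge.
- shaker: Empty glass shaker on the turntable, 60 mm wide, 105 high; origin at its underside.
- sauce_cup: Small steel sauce cup on the turntable, 64 mm wide, 36 high; origin at its underside.
- pinch_bowl: Yellow silicone bowl on the turntable, 76 mm wide, 34 high; origin at its underside.
- lighter: Orange plastic lighter lying on the ledge, 74 x 24 x 12 mm; origin at its underside.
- scraper: Stubby grill scraper lying on the ledge, 160 mm long, blade 85 mm wide, 20 high; origin at its underside.
- press: Steel grill press standing on the griddle plate, 90 x 120 mm, its wooden handle 50 mm above the plate; origin at its underside.

How it is judged:
By the outcome, as a careful person would: the job done as asked, in the order asked, and still so for the second after the job is handed in, with the robot touching nothing.
It also fails if it takes over 72 s, if anything falls off the work surface, if the arm or the gripper's body presses on something with over 40 N, if the wrist force passes 120 N, or if a joint passes its speed limit or range.

## Working session

There is one attempt and no reset: what is moved stays moved. The work goes in short steps, Python scripts to look and compute and a tool call to move; the robot and the scene stay as the last step left them, time stands still between calls to the robot, and variables do not carry over. Pictures are saved under pics/ and viewed, at most 10 in all, crops included, and the job is handed in when it is done.

Besides the shell and the picture viewer there is one more tool, called after ">>>" as name(argument=value, ...) on one line, values as JSON. servo_tool: Moves the arm, as the interface text tells. Its arguments: {"type":"object","properties":{"rows":{"type":"array"}},"required":["rows"]}

```bash
ls; mkdir -p pics
python3 - <<'E'
from cell import *
import cv2,numpy as np
s=state();print({k:np.round(v,3).tolist() for k,v in s.items()})
ims=[]
for c in ["side","top"]:
    p,d=snapshot(c);ims.append(p);np.save(f"pics/{c}_d.npy",d);cv2.imwrite(f"pics/{c}.png",p)
    q=camera_params(c);print(c,{k:np.round(v,3).tolist() for k,v in q.items()})
    for t in ["bar_grip","lock_pin","stand","foot","press"]:
        r=masks_of(c,t)
        for m in r[:2]:
            ys,xs=np.where(m["mask"]);print(c,t,round(m["conf"],2),m["bbox"],xs.mean(),ys.mean(),np.median(d[m["mask"]]))
E
```

```text
pics
{'time': 0.0, 'joints': [70.623, 7.514, 85.33, 0.003, 87.261, -4.893], 'qd': [0.008, 0.037, 0.034, -0.07, 0.058, -0.018], 'joint_efforts': [0.001, -56.94, -50.055, -0.0, 0.014, -0.0], 'tool_pos': [149.834, 580.404, 219.448], 'eef_rot': [[-0.968, 0.25, -0.001], [0.25, 0.968, -0.002], [0.0, -0.002, -1.0]], 'wrist_force': [0.519, -0.303, 0.037], 'wrist_torque': [-0.0, 0.023, -0.014], 'grasp_force': 0.0, 'width': 85.383}
side {'fx': 506.179, 'fy': 506.179, 'cx': 283.163, 'cy': 209.781, 'dist_coeffs': [-0.062, 0.0, 0.0, 0.0, 0.0], 'origin': [287.024, 600.93, 931.843], 'orientation': [[-0.941, -0.237, 0.24], [-0.337, 0.696, -0.634], [-0.016, -0.677, -0.735]]}
side bar_grip 0.78 [263.7, 188.0, 289.2, 248.3] 278.5549132947977 213.05009633911368 1092.14
side lock_pin 0.87 [229.4, 213.8, 266.0, 241.1] 243.8736842105263 228.8342105263158 1073.5468
side stand 0.64 [114.8, 185.6, 299.0, 397.3] 215.14792194249964 296.2762550275585 974.1493
side foot 0.58 [273.2, 230.0, 290.6, 247.7] 282.58490566037733 239.20754716981133 1163.5588
side press 0.8 [159.7, 263.7, 231.6, 327.7] 197.40744963892055 294.0357278601292 955.1419
top {'fx': 534.852, 'fy': 534.852, 'cx': 282.991, 'cy': 208.449, 'dist_coeffs': [0.022, 0.0, 0.0, 0.0, 0.0], 'origin': [393.339, -95.211, 1281.135], 'orientation': [[0.026, -0.987, 0.159], [-0.999, -0.03, -0.027], [0.031, -0.158, -0.987]]}
top bar_grip 0.82 [255.6, 206.1, 283.4, 218.5] 268.4186046511628 212.6124031007752 1134.7281
top lock_pin 0.71 [228.9, 174.7, 242.1, 211.4] 237.03030303030303 194.37373737373738 1180.9626
top stand 0.56 [95.6, 118.0, 281.8, 253.5] 174.6745062011943 193.23840146991273 1188.8563
top press 0.62 [125.6, 158.8, 187.4, 202.9] 156.32783796514366 179.54828073480923 1178.3632
```

```bash
cat > h.py <<'E'
from cell import *
import cv2,numpy as np
def ray(c,uv,q=None):
    q=q or camera_params(c);K=np.array([[q["fx"],0,q["cx"]],[0,q["fy"],q["cy"]],[0,0,1]])
    n=cv2.undistortPoints(np.array(uv,float).reshape(-1,1,2),K,np.array(q["dist_coeffs"],float)).reshape(-1,2)
    return np.array(q["origin"]),np.c_[n,np.ones(len(n))]@np.array(q["orientation"]).T
def pts(c,uv,d,q=None):
    o,r=ray(c,uv,q);return o+r*np.array(d).reshape(-1,1)
def onz(c,uv,z,q=None):
    o,r=ray(c,uv,q);return o+r*((z-o[2])/r[:,2])[:,None]
def maskpts(c,m,d,q=None):
    ys,xs=np.where(m&(d>0));return pts(c,np.c_[xs,ys],d[ys,xs],q)
E
python3 - <<'E'
from h import *
T=cv2.imread("pics/top.png");S=cv2.imread("pics/side.png")
cv2.imwrite("pics/a.png",np.hstack([cv2.resize(T[100:310,80:360],None,fx=1.4,fy=1.4)for T in (T,S)]))
cv2.imwrite("pics/b.png",np.hstack([cv2.resize(x,(400,300)) for x in (T,S)]))
for c in ["side","top"]:
    d=np.load(f"pics/{c}_d.npy")
    ms={t:masks_of(c,t) for t in ["bar_grip","lock_pin","stand","press","shaker","scraper","lighter","sauce_cup","pinch_bowl"]}
    for t,r in ms.items():
        for m in r[:1]:
            P=maskpts(c,m["mask"],d);print(c,t,round(m["conf"],2),np.median(P,0).round(),np.percentile(P,[3,97],axis=0).round().tolist())
    P=maskpts(c,ms["stand"][0]["mask"],d);h=P[:,2];print(np.histogram(h,bins=range(0,200,10)))
    b=maskpts(c,ms["bar_grip"][0]["mask"],d);top=b[b[:,2]>b[:,2].max()-12] if 1 else b
    r=cv2.minAreaRect(top[:,:2].astype(np.float32));print(c,"bar top",top.mean(0),r)
E
```

```text
side bar_grip 0.78 [559. -91. 138.] [[543.0, -231.0, -0.0], [626.0, -67.0, 160.0]]
side lock_pin 0.87 [617. -23. 113.] [[572.0, -100.0, -1.0], [683.0, -14.0, 143.0]]
side stand 0.64 [581. 155. 103.] [[497.0, -90.0, 6.0], [754.0, 270.0, 121.0]]
side press 0.8 [630. 162. 114.] [[593.0, 100.0, 110.0], [679.0, 212.0, 154.0]]
side shaker 0.58 [ 546. -417.   98.] [[522.0, -463.0, 26.0], [573.0, -406.0, 129.0]]
side scraper 0.74 [ 706. -286.   14.] [[670.0, -339.0, 6.0], [742.0, -181.0, 21.0]]
side lighter 0.81 [735. -65.  10.] [[725.0, -102.0, 4.0], [747.0, -31.0, 14.0]]
side sauce_cup 0.62 [ 469. -373.   45.] [[441.0, -390.0, 27.0], [494.0, -331.0, 62.0]]
side pinch_bowl 0.71 [ 451. -481.   47.] [[418.0, -502.0, 30.0], [481.0, -433.0, 60.0]]
(array([ 589,  113,  129,  122,   50,   44,   16,    0,   51, 1443, 9281,
       1091,   90,   74,   90,  161,   15,    0,    0]), array([  0,  10,  20,  30,  40,  50,  60,  70,  80,  90, 100, 110, 120,
       130, 140, 150, 160, 170, 180, 190]))
side bar top [563.3820869  -93.68766585 156.51955722] ((563.4154663085938, -97.10269165039062), (64.975654
[... 489 characters left out ...]
[[555.0, -120.0, 137.0], [575.0, -71.0, 164.0]]
top lighter 0.61 [737. -67.  12.] [[727.0, -100.0, 6.0], [749.0, -33.0, 17.0]]
top sauce_cup 0.58 [ 470. -367.   34.] [[442.0, -389.0, 26.0], [496.0, -336.0, 65.0]]
top pinch_bowl 0.85 [ 450. -475.   44.] [[415.0, -502.0, 28.0], [483.0, -438.0, 63.0]]
(array([  56,   15,    1,    3,    0,    0,    0,    0,   12,  705, 8621,
        870,  268,   30,   50,  104,  102,    0,    0]), array([  0,  10,  20,  30,  40,  50,  60,  70,  80,  90, 100, 110, 120,
       130, 140, 150, 160, 170, 180, 190]))
top bar top [565.2354802  -95.56060135 159.98912122] ((565.635498046875, -95.72317504882812), (61.485198974609375, 14.52332878112793), 73.67475128173828)
```

View pics/b.png

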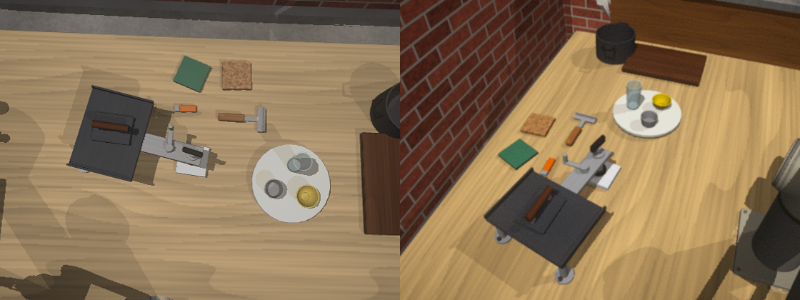

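View pics/a.png

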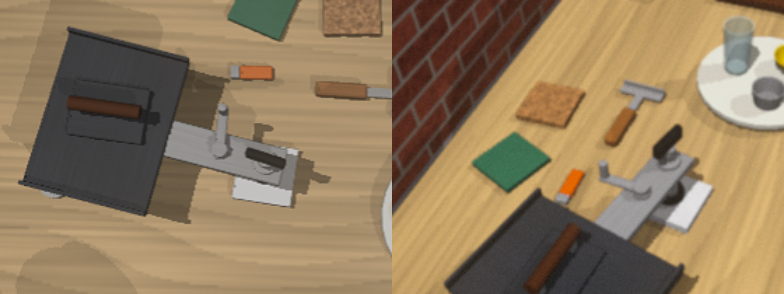

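The top view shows the arm running to the plate, with the black T-bar at crop pixel (267,158). The lever points up in the image (world +x), its pin at (222,110). The white slab lies under the spindle at (262,190), and the press stands on the plate. I'm moving the tool above the bar for wrist views.

>>> servo_tool(rows=[[[-0.158, -0.153, -0.022, 0, 0, 0, -1], [-0.158, -0.153, -0.022, 0, 0, 0, -1], [-0.158, -0.153, -0.022, 0, 0, 0, -1], [-0.158, -0.153, -0.022, 0, 0, 0, -1], [-0.158, -0.153, -0.022, 0, 0, 0, -1], [-0.158, -0.153, -0.022, 0, 0, 0, -1], [-0.158, -0.153, -0.022, 0, 0, 0, -1], [-0.158, -0.153, -0.022, 0, 0, 0, -1], [-0.158, -0.153, -0.022, 0, 0, 0, -1]]])

```text
time: 2.4
tool_pos: [357.1, 241.6, 260.6]
eef_rot: [[-0.968, 0.25, 0.001], [0.25, 0.968, 0.0], [-0.001, 0.001, -1.0]]
wrist_force: [2.4, 0.8, -0.5]
width: 85.5
grasp_force: 0.0
```

>>> servo_tool(rows=[[[-0.158, -0.153, -0.022, 0, 0, 0, -1], [-0.158, -0.153, -0.022, 0, 0, 0, -1], [-0.158, -0.153, -0.022, 0, 0, 0, -1], [-0.158, -0.153, -0.022, 0, 0, 0, -1], [-0.158, -0.153, -0.022, 0, 0, 0, -1], [-0.158, -0.153, -0.022, 0, 0, 0, -1], [-0.158, -0.153, -0.022, 0, 0, 0, -1], [-0.158, -0.153, -0.022, 0, 0, 0, -1], [-0.158, -0.153, -0.022, 0, 0, 0, -1]]])

```text
time: 3.3
tool_pos: [563.7, -96.4, 300.0]
eef_rot: [[-0.968, 0.25, 0.0], [0.25, 0.968, -0.0], [-0.0, 0.0, -1.0]]
wrist_force: [0.4, 0.1, 0.9]
width: 85.4
grasp_force: 0.0
```

>>> servo_tool(rows=[[[0, 0, 0, 0, 0, 0.046, -1], [0, 0, 0, 0, 0, 0.046, -1], [0, 0, 0, 0, 0, 0.046, -1], [0, 0, 0, 0, 0, 0.046, -1], [0, 0, 0, 0, 0, 0.046, -1], [0, 0, 0, 0, 0, 0.046, -1], [0, 0, 0, 0, 0, 0.046, -1], [0, 0, 0, 0, 0, 0.046, -1], [0, 0, 0, 0, 0, 0.046, -1], [0, 0, 0, 0, 0, 0.046, -1], [0, 0, 0, 0, 0, 0.046, -1], [0, 0, 0, 0, 0, 0, -1]]])

```text
time: 4.5
tool_pos: [563.0, -94.6, 299.7]
eef_rot: [[0.271, 0.963, 0.0], [0.963, -0.271, -0.0], [0.0, 0.0, -1.0]]
wrist_force: [-0.1, 0.7, -0.2]
width: 85.1
grasp_force: 0.0
```

Run:
```python
from h import *
s=state();print(s["tool_pos"],s["joints"],s["eef_rot"],s["wrist_torque"],s["wrist_force"])
q=camera_params("wrist");print(q)
p,d=snapshot("wrist");np.save("pics/w1_d.npy",d);cv2.imwrite("pics/w1.png",p)
for t in ["bar_grip","lock_pin","stand"]:
  for m in masks_of("wrist",t)[:1]:
    P=maskpts("wrist",m["mask"],d,q);print(t,m["conf"],m["bbox"],np.median(P,0))
```

```text
[563.01428678 -94.59259511 299.74250064] [-1.46833859e+01  1.84317466e+00  8.30058280e+01  1.24133436e-03
  9.51453931e+01  1.01849585e+00] [[ 2.70630190e-01  9.62683380e-01  1.00087045e-04]
 [ 9.62683385e-01 -2.70630191e-01 -3.91975630e-06]
 [ 2.33130920e-05  9.74129400e-05 -9.99999995e-01]] [ 0.01699674 -0.00214259  0.01143033] [-0.12237701  0.66886297 -0.23738982]
{'fx': 295.66074949575403, 'fy': 295.66074949575403, 'cx': 279.39191412710306, 'cy': 209.83872875880743, 'dist_coeffs': array([-0.00209765,  0.        ,  0.        ,  0.        ,  0.        ]), 'origin': array([585.56417997, -17.11395581, 453.19149427]), 'orientation': array([[ 9.62473424e-01, -2.57472397e-01, -8.57488914e-02],
       [-2.71375807e-01, -9.13490170e-01, -3.03135087e-01],
       [-2.81851839e-04,  3.15029639e-01, -9.49081791e-01]])}
bar_grip 0.61 [269.9, 97.6, 348.2, 131.3] [610.34897732 -26.95965004 114.14796261]
lock_pin 0.79 [268.6, 98.5, 348.6, 130.8] [612.16557889 -26.61367149 113.97730581]
stand 0.91 [138.8, 0.0, 408.7, 224.6] [584.88775069  43.99259316 104.47643751]
```

View pics/w1.png

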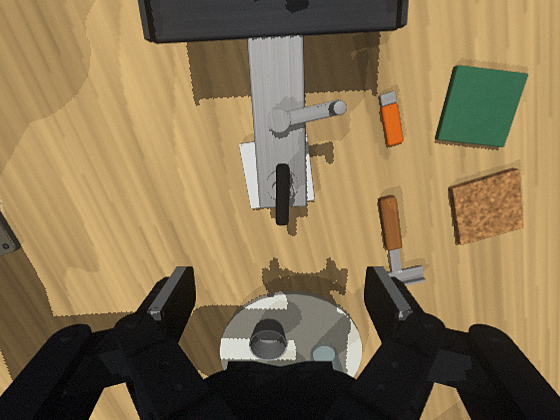

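The wrist view shows the bar at (282,195), the lever pivot at (280,120), the pin at (338,107), and the arm running straight up to the plate. Now I'll fit these from depth.

```bash
cat >> h.py <<'E'
def cloud(c,d,q=None):
    return maskpts(c,np.ones(d.shape,bool),d,q)
E
python3 - <<'E'
from h import *
q=camera_params("wrist")
for c,f in [("wrist","w1_d"),("top","top_d"),("side","side_d")]:
    d=np.load(f"pics/{f}.npy");P=cloud(c,d,q if c=="wrist" else None)
    print(c)
    n=lambda ce,r:P[np.hypot(*(P[:,:2]-ce).T)<r]
    b=n((565,-95),50);zt=np.percentile(b[b[:,2]>140][:,2],90);t=b[b[:,2]>zt-6]
    r=cv2.minAreaRect(t[:,:2].astype(np.float32));u=np.linalg.svd(t[:,:2]-t[:,:2].mean(0))[2][0]
    print(" bar",zt,t.mean(0).round(1),np.round(r[0],1),np.round(r[1],1),np.degrees(np.arctan2(u[1],u[0]))%180)
    g=n((640,-25),40);g=g[g[:,2]>125];zt=np.percentile(g[:,2],90);t=g[g[:,2]>zt-5];print(" pin",zt,t.mean(0).round(1),(t.min(0)+t.max(0))/2,len(t))
    # arm edges
    a=P[(P[:,2]>93)&(P[:,2]<108)&(P[:,1]<45)&(P[:,1]>-130)&(P[:,0]>500)&(P[:,0]<640)]
    L=[];R=[];ys=[]
    for y in np.arange(-70,40,6):
        s=a[abs(a[:,1]-y)<3]
        if len(s)>5: ys.append(y);L.append(np.percentile(s[:,0],2));R.append(np.percentile(s[:,0],98))
    for E in (L,R):
        k=np.polyfit(ys,E,1)
        for _ in range(3):
            e=abs(np.polyval(k,ys)-E);w=e<max(2,np.median(e)*2);k=np.polyfit(np.array(ys)[w],np.array(E)[w],1)
        print(" edge yaw",90-np.degrees(np.arctan(k[0])),"x at y=-95",np.polyval(k,-95),"z",np.median(a[:,2]))
E
```

```text
wrist
 bar 403.24932703470444 [568.  -79.4 402. ] [567.7 -80.2] [11.7 67.8] 164.59538558250773
 pin 144.6277629301598 [643.4 -28.4 143.6] [643.69861427 -28.42222904 142.87906467] 165
 edge yaw 77.41767859478873 x at y=-95 536.9676195586009 z 99.93546402050274
 edge yaw 77.40547171624448 x at y=-95 595.6730892750659 z 99.93546402050274
top
 bar 162.4868109650989 [565.4 -96.  160.3] [565.5 -96.4] [62.8 14.4] 73.53647802510402
 pin 147.54211570076336 [643.5 -26.4 145.5] [643.69520679 -25.95374545 145.63741272] 25
 edge yaw 76.89039922076361 x at y=-95 535.7793426469026 z 100.9442920842439
 edge yaw 77.210181266268 x at y=-95 594.9023229696795 z 100.9442920842439
side
 bar 159.52280148904194 [563.7 -94.8 157.6] [564.1 -97.2] [64.7 14.7] 72.90975242447524
 pin 143.9552004496583 [643.  -26.3 142.1] [644.16848669 -26.28991305 142.28061347] 30
 edge yaw 77.06552346177156 x at y=-95 534.896476649298 z 98.98092836532612
 edge yaw 76.8884032105249 x at y=-95 592.8992387013975 z 98.98092836532612
```

Run:
```python
from h import *
q=camera_params("wrist");d=np.load("pics/w1_d.npy");P=cloud("wrist",d,q)
b=P[(np.hypot(P[:,0]-565,P[:,1]+95)<50)&(P[:,2]>150)&(P[:,2]<175)]
zt=np.percentile(b[:,2],90);t=b[b[:,2]>zt-5];r=cv2.minAreaRect(t[:,:2].astype(np.float32));u=np.linalg.svd(t[:,:2]-t[:,:2].mean(0))[2][0]
print(zt,t.mean(0),r,np.degrees(np.arctan2(u[1],u[0]))%180)
s=state();R=s["eef_rot"];print("shift tool for bar 565,-95.7,158:",R.T@(np.array([565,-95.7,158])-s["tool_pos"]))
```

```text
160.3696733857716 [566.08537952 -96.42225656 159.13182036] ((566.068603515625, -97.66607666015625), (62.329986572265625, 13.4202880859375), 74.36913299560547) 74.03275601579361
shift tool for bar 565,-95.7,158: [ -0.49742373   2.21715752 141.70087682]
```

>>> servo_tool(rows=[[[-0.006, 0.014, 0.15, 0, 0, 0, -1], [0, 0, 0.15, 0, 0, 0, -1], [0, 0, 0.15, 0, 0, 0, -1], [0, 0, 0.15, 0, 0, 0, -1], [0, 0, 0.06, 0, 0, 0, -1], [0, 0, 0.05, 0, 0, 0, 1], [0, 0, 0, 0, 0, 0, 1], [0, 0, 0, 0, 0, 0, 1], [0, 0, 0, 0, 0, 0, 1], [0, 0, 0, 0, 0, 0, 1], [0, 0, 0, 0, 0, 0, 1], [0, 0, 0, 0, 0, 0, 1]]])

```text
time: 5.9
tool_pos: [565.6, -96.6, 158.1]
eef_rot: [[0.268, 0.963, 0.001], [0.963, -0.268, -0.0], [0.0, 0.001, -1.0]]
wrist_force: [-0.8, -0.1, -0.3]
width: -0.0
grasp_force: 0.0
```

```bash
cat > st.py <<'E'
from h import *
s=state();R=s["eef_rot"];print(s["time"],s["tool_pos"].round(1),"xang",np.degrees(np.arctan2(R[1][0],R[0][0])).round(2),"F",np.round(s["wrist_force"],1),"T",np.round(s["wrist_torque"],3),"w",s["width"],s["grasp_force"],np.round(s["joints"],1))
E
python3 st.py
```

```text
5.9 [565.6 -96.6 158.1] xang 74.44 F [-0.8 -0.1 -0.3] T [-0.039 -0.013  0.025] w -0.02889220467064232 0.0 [-14.8   5.5  93.9   0.   80.5   0.8]
```

Run:
```python
from h import *
a,_=snapshot("wrist");b,d=snapshot("side")
np.save("pics/side2_d.npy",d)
cv2.imwrite("pics/c.png",np.hstack([cv2.resize(a[60:420,60:480],(420,360)),cv2.resize(b[150:270,210:335],(375,360))]))
```

```text
(no output)
```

View pics/c.png

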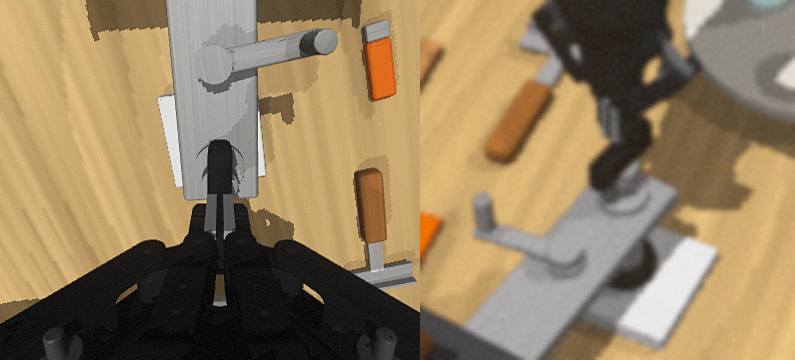

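The wrist crop shows the shut fingers at (220,215), over the near half of the bar. The side crop shows the tips at about (605,130), above the bar at (620,165), so the grasp missed. I'll measure the tips from depth.

Run:
```python
from h import *
p,d=snapshot("side")
o=np.load("pics/side_d.npy")
for n,x in (("before",o),("now",d)):
    P=cloud("side",x);P=P[(np.hypot(P[:,0]-565,P[:,1]+97)<60)&(P[:,2]>120)]
    print(n)
    for z in range(120,260,6):
        s=P[(P[:,2]>=z)&(P[:,2]<z+6)]
        if len(s)>2: print(z,len(s),s[:,:2].mean(0).round(),np.ptp(s[:,:2],axis=0).round())
p,d=snapshot("top");P=cloud("top",d);P=P[(np.hypot(P[:,0]-565,P[:,1]+97)<40)&(P[:,2]>120)&(P[:,2]<200)];print(np.histogram(P[:,2],bins=range(120,205,6)))
```

```text
before
120 15 [559. -89.] [13. 12.]
126 12 [559. -89.] [14. 12.]
132 35 [559. -93.] [27. 56.]
138 47 [562. -89.] [26. 60.]
144 33 [562. -88.] [26. 60.]
150 55 [563. -89.] [28. 64.]
156 123 [564. -96.] [27. 60.]
now
120 14 [559. -89.] [15. 12.]
126 17 [559. -90.] [13. 14.]
132 28 [559. -92.] [27. 54.]
138 41 [562. -88.] [26. 56.]
144 42 [561. -90.] [27. 55.]
150 55 [563. -87.] [29. 61.]
156 92 [564. -93.] [26. 61.]
168 9 [566. -86.] [13.  4.]
174 20 [565. -88.] [28. 13.]
180 29 [562. -89.] [29. 16.]
186 29 [562. -88.] [29. 18.]
192 25 [563. -87.] [28. 15.]
198 24 [565. -86.] [25.  8.]
204 17 [565. -86.] [27. 11.]
210 38 [569. -86.] [59. 20.]
216 76 [564. -87.] [68. 28.]
222 81 [564. -88.] [75. 40.]
228 50 [568. -87.] [84. 33.]
234 83 [570. -85.] [96. 34.]
240 77 [578. -87.] [102.  42.]
246 87 [569. -84.] [111.  36.]
252 103 [566. -86.] [116.  38.]
258 140 [559. -86.] [118.  51.]
(array([ 0,  0,  0,  2,  3,  4, 14,  2,  0,  0,  0,  0,  0,  0]), array([120, 126, 132, 138, 144, 150, 156, 162, 168, 174, 180, 186, 192,
       198, 204]))
```

Run:
```python
from h import *
s=state();q=camera_params("wrist");p,d=snapshot("wrist")
P=cloud("wrist",d,q);L=(P-s["tool_pos"])@np.array(s["eef_rot"])
L=L[(abs(L[:,0])<40)&(abs(L[:,1])<30)&(L[:,2]>-70)&(L[:,2]<15)]
for z in range(-70,15,5):
    k=L[(L[:,2]>=z)&(L[:,2]<z+5)]
    if len(k)>2: print(z,len(k),k[:,:2].min(0).round(),k[:,:2].max(0).round())
```

```text
-70 2977 [-11. -30.] [13. 30.]
-65 1579 [-12. -30.] [14. 30.]
-60 1339 [-12. -30.] [14. 30.]
-55 400 [  6. -20.] [14. 22.]
-50 564 [-12. -10.] [12. 14.]
-45 298 [  6. -13.] [12. 14.]
-40 357 [  6. -13.] [12. 14.]
-35 313 [  6. -13.] [12. 14.]
-30 291 [  6. -13.] [12. 14.]
-25 257 [  6. -13.] [12. 14.]
-20 157 [  6. -11.] [12. 13.]
-5 935 [ 4. -5.] [30.  8.]
0 195 [ 3. -6.] [31.  8.]
5 57 [26. -6.] [31.  8.]
10 59 [27. -6.] [31.  8.]
```

The fingertips really end about 14 mm *behind* the reported TCP, not 22 mm ahead of it. Both the side and wrist depth show this, so I'll work with the measured tip. Next: open, go 32 mm lower, and grip.

>>> servo_tool(rows=[[[0, 0, 0, 0, 0, 0, -1], [0, 0, 0, 0, 0, 0, -1], [0, 0, 0, 0, 0, 0, -1], [0, 0, 0, 0, 0, 0, -1], [0, 0, 0, 0, 0, 0, -1], [0, 0, 0, 0, 0, 0, -1]]])

```text
time: 6.75
tool_pos: [565.4, -96.5, 157.7]
eef_rot: [[0.268, 0.963, 0.0], [0.963, -0.268, 0.0], [0.0, 0.0, -1.0]]
wrist_force: [0.7, -0.4, -0.3]
width: 84.4
grasp_force: 0.0
```

>>> servo_tool(rows=[[[0, 0, 0.08, 0, 0, 0, -1], [0, 0, 0.08, 0, 0, 0, -1], [0, 0, 0, 0, 0, 0, 1], [0, 0, 0, 0, 0, 0, 1], [0, 0, 0, 0, 0, 0, 1], [0, 0, 0, 0, 0, 0, 1], [0, 0, 0, 0, 0, 0, 1], [0, 0, 0, 0, 0, 0, 1], [0, 0, 0, 0, 0, 0, 1]]])

```text
time: 7.65
tool_pos: [565.6, -96.6, 126.5]
eef_rot: [[0.268, 0.963, 0.001], [0.963, -0.268, -0.0], [-0.0, 0.001, -1.0]]
wrist_force: [-3.4, -0.1, 5.5]
width: 13.0
grasp_force: 60.0
```

```bash
python3 st.py
python3 - <<'E'
from h import *
p,d=snapshot("side");cv2.imwrite("pics/d.png",cv2.resize(p[150:270,210:350],None,fx=4,fy=4))
E
```

```text
7.65 [565.6 -96.6 126.5] xang 74.44 F [-3.4 -0.1  5.5] T [ 0.153  0.602 -0.092] w 12.980143291902435 60.03362596035004 [-14.8   7.   95.7  -0.   77.2   0.8]
```

View pics/d.png

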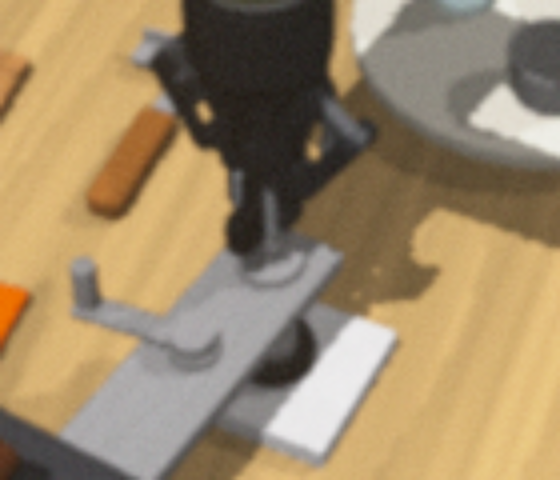

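The side view shows the jaws on the bar at about (265,225), with the foot still above the slab. I'll turn and sink the bar together.

>>> servo_tool(rows=[[[0, 0, 0.0015, 0, 0, 0.04, 1], [0, 0, 0.0015, 0, 0, 0.04, 1], [0, 0, 0.0015, 0, 0, 0.04, 1], [0, 0, 0.0015, 0, 0, 0.04, 1], [0, 0, 0.0015, 0, 0, 0.04, 1], [0, 0, 0.0015, 0, 0, 0.04, 1]]])

```text
time: 8.3
tool_pos: [566.3, -97.1, 124.7]
eef_rot: [[0.858, 0.514, 0.002], [0.514, -0.858, -0.001], [0.001, 0.002, -1.0]]
wrist_force: [0.6, -2.3, 2.1]
width: 12.7
grasp_force: 59.5
```

```bash
python3 st.py
```

```text
8.3 [566.3 -97.1 124.7] xang 30.94 F [ 0.6 -2.3  2.1] T [-0.432 -0.143  0.021] w 12.668927416875063 59.54409956932068 [-14.8   7.1  95.8  -0.   76.9  44.2]
```

>>> servo_tool(rows=[[[0, 0, 0.0015, 0, 0, 0.04, 1], [0, 0, 0.0015, 0, 0, 0.04, 1], [0, 0, 0.0015, 0, 0, 0.04, 1]]])

```text
time: 8.6
tool_pos: [566.5, -97.7, 123.9]
eef_rot: [[0.987, 0.162, 0.003], [0.162, -0.987, -0.002], [0.002, 0.002, -1.0]]
wrist_force: [2.2, -5.1, 1.2]
width: 13.0
grasp_force: 59.5
```

```bash
python3 st.py
```

```text
8.6 [566.5 -97.7 123.9] xang 9.33 F [ 2.2 -5.1  1.2] T [-0.758 -0.27   0.092] w 13.013638292363973 59.480887055397034 [-14.8   7.2  95.8  -0.1  76.8  65.8]
```

>>> servo_tool(rows=[[[0, 0, 0.0015, 0, 0, 0.04, 1], [0, 0, 0.0015, 0, 0, 0.04, 1], [0, 0, 0.0015, 0, 0, 0.04, 1]]])

```text
time: 8.9
tool_pos: [566.5, -98.2, 123.0]
eef_rot: [[0.977, -0.213, 0.003], [-0.213, -0.977, -0.003], [0.003, 0.002, -1.0]]
wrist_force: [2.3, -6.1, 1.9]
width: 12.6
grasp_force: 59.5
```

```bash
python3 st.py
```

```text
8.9 [566.5 -98.2 123. ] xang -12.28 F [ 2.3 -6.1  1.9] T [-1.146 -0.184  0.143] w 12.566863268246982 59.473804235458374 [-14.9   7.2  95.9  -0.1  76.7  87.4]
```

Screw about 1.56 rad, with no contact possible yet. The side force shows the grip is about 1.3 mm off the true axis, which I put at (565.2, -97.9). I'll let go, wind the wrist back half a turn, recentre and regrip.

>>> servo_tool(rows=[[[0, 0, 0, 0, 0, 0, -1], [0, 0, 0, 0, 0, 0, -1], [0, 0, 0, 0, 0, 0, -1], [0, 0, 0, 0, 0, 0, -1], [0, 0, 0, 0, 0, 0, -1], [0, 0, 0, 0, 0, 0, -1], [0, 0, -0.1, 0, 0, 0, -1], [0, 0, -0.1, 0, 0, 0, -1]]])

```text
time: 9.7
tool_pos: [564.6, -96.3, 161.6]
eef_rot: [[0.978, -0.207, -0.002], [-0.207, -0.978, 0.001], [-0.002, -0.0, -1.0]]
wrist_force: [0.2, -0.4, 0.7]
width: 85.6
grasp_force: 0.0
```

>>> servo_tool(rows=[[[0, 0, 0, 0, 0, -0.0476, -1], [0, 0, 0, 0, 0, -0.0476, -1], [0, 0, 0, 0, 0, -0.0476, -1], [0, 0, 0, 0, 0, -0.0476, -1], [0, 0, 0, 0, 0, -0.0476, -1], [0, 0, 0, 0, 0, -0.0476, -1], [0, 0, 0, 0, 0, -0.0476, -1], [0, 0, 0, 0, 0, -0.0476, -1], [0, 0, 0, 0, 0, -0.0476, -1], [0, 0, 0, 0, 0, -0.0476, -1], [0, 0, 0, 0, 0, -0.0476, -1]]])

```text
time: 10.8
tool_pos: [565.4, -96.5, 162.0]
eef_rot: [[0.128, 0.992, -0.0], [0.992, -0.128, 0.0], [0.0, -0.0, -1.0]]
wrist_force: [-0.2, 0.0, 0.5]
width: 85.8
grasp_force: 0.0
```

>>> servo_tool(rows=[[[0, 0, 0, 0, 0, -0.0476, -1], [0, 0, 0, 0, 0, -0.0476, -1], [0, 0, 0, 0, 0, -0.0476, -1], [0, 0, 0, 0, 0, -0.0476, -1], [0, 0, 0, 0, 0, -0.0476, -1], [0, 0, 0, 0, 0, -0.0476, -1], [0, 0, 0, 0, 0, -0.0476, -1], [0, 0, 0, 0, 0, -0.0476, -1], [0, 0, 0, 0, 0, -0.0476, -1], [0, 0, 0, 0, 0, -0.0476, -1], [0, 0, 0, 0, 0, 0, -1]]])

```text
time: 11.9
tool_pos: [565.4, -96.5, 162.1]
eef_rot: [[-0.979, 0.206, -0.0], [0.206, 0.979, -0.0], [0.0, -0.0, -1.0]]
wrist_force: [-1.4, 0.4, -0.9]
width: 85.6
grasp_force: 0.0
```

```bash
python3 st.py
python3 - <<'E'
from h import *
for c in ("side","wrist"):
    q=camera_params(c);_,d=snapshot(c);P=cloud(c,d,q);b=P[(np.hypot(P[:,0]-565,P[:,1]+97)<45)&(P[:,2]>147)&(P[:,2]<162)]
    t=b[b[:,2]>np.percentile(b[:,2],90)-4];r=cv2.minAreaRect(t[:,:2].astype(np.float32));u=np.linalg.svd(t[:,:2]-t[:,:2].mean(0))[2][0];print(c,np.percentile(b[:,2],90),t.mean(0),r,np.degrees(np.arctan2(u[1],u[0])))
E
```

```text
11.9 [565.4 -96.5 162.1] xang 168.13 F [-1.4  0.4 -0.9] T [ 0.021  0.017 -0.008] w 85.57701452263582 0.0 [-14.8   5.4  93.7  -0.   80.9 -92.9]
side 156.2748443355439 [559.18060478 -94.57848869 154.75436138] ((559.9227294921875, -94.91055297851562), (15.635998725891113, 54.268707275390625), 78.32595825195312) 165.67016081231117
wrist 156.68300246264883 [562.26837175 -97.82696752 155.57004783] ((564.42138671875, -98.31797790527344), (13.758153915405273, 62.78337478637695), 77.86592102050781) -12.970881789211719
```

>>> servo_tool(rows=[[[0, -0.0072, 0.1, 0, 0, 0, -1], [0, 0, 0.1, 0, 0, 0, -1], [0, 0, 0, 0, 0, 0.003, 1], [0, 0, 0, 0, 0, 0, 1], [0, 0, 0, 0, 0, 0, 1], [0, 0, 0, 0, 0, 0, 1], [0, 0, 0, 0, 0, 0, 1], [0, 0, 0, 0, 0, 0, 1], [0, 0, 0, 0, 0, 0, 1]]])

```text
time: 12.9
tool_pos: [565.8, -98.3, 123.3]
eef_rot: [[-0.976, 0.218, 0.002], [0.218, 0.976, -0.001], [-0.002, -0.0, -1.0]]
wrist_force: [-1.6, 0.1, 6.8]
width: 12.5
grasp_force: 60.1
```

```bash
python3 st.py
```

```text
12.9 [565.8 -98.3 123.3] xang 167.41 F [-1.6  0.1  6.8] T [-0.147  0.247 -0.069] w 12.526269762435778 60.06345570087433 [-15.    7.2  95.9  -0.   76.8 -92.4]
```

>>> servo_tool(rows=[[[0, 0, 0.0008, 0, 0, 0.02, 1], [0, 0, 0.0008, 0, 0, 0.02, 1]]])

```text
time: 13.1
tool_pos: [565.7, -98.4, 123.0]
eef_rot: [[-0.94, 0.341, 0.002], [0.341, 0.94, -0.001], [-0.002, -0.0, -1.0]]
wrist_force: [-1.6, -1.3, 5.4]
width: 12.9
grasp_force: 60.1
```

```bash
python3 st.py
```

```text
13.1 [565.7 -98.4 123. ] xang 160.07 F [-1.6 -1.3  5.4] T [-0.228  0.29   0.021] w 12.891158054055206 60.13835370540619 [-15.    7.2  95.9  -0.   76.8 -85. ]
```

>>> servo_tool(rows=[[[0, 0, 0.0008, 0, 0, 0.02, 1], [0, 0, 0.0008, 0, 0, 0.02, 1]]])

```text
time: 13.3
tool_pos: [565.8, -98.5, 122.8]
eef_rot: [[-0.89, 0.456, 0.002], [0.456, 0.89, -0.001], [-0.002, -0.0, -1.0]]
wrist_force: [-2.1, -1.1, 6.2]
width: 12.6
grasp_force: 60.2
```

```bash
python3 st.py
```

```text
13.3 [565.8 -98.5 122.8] xang 152.86 F [-2.1 -1.1  6.2] T [-0.337  0.32   0.039] w 12.6347766498293 60.207377672195435 [-15.    7.2  95.9  -0.   76.7 -77.8]
```

>>> servo_tool(rows=[[[0, 0, 0.0008, 0, 0, 0.02, 1], [0, 0, 0.0008, 0, 0, 0.02, 1]]])

```text
time: 13.5
tool_pos: [565.7, -98.6, 122.4]
eef_rot: [[-0.826, 0.564, 0.002], [0.564, 0.826, -0.001], [-0.002, -0.0, -1.0]]
wrist_force: [-1.8, -2.7, 7.0]
width: 12.6
grasp_force: 60.2
```

```bash
python3 st.py
```

```text
13.5 [565.7 -98.6 122.4] xang 145.66 F [-1.8 -2.7  7. ] T [-0.367  0.313  0.087] w 12.589062063531387 60.241860151290894 [-15.    7.2  96.   -0.   76.7 -70.6]
```

>>> servo_tool(rows=[[[0, 0, 0.0008, 0, 0, 0.02, 1], [0, 0, 0.0008, 0, 0, 0.02, 1]]])

```text
time: 13.7
tool_pos: [565.7, -98.7, 122.2]
eef_rot: [[-0.749, 0.663, 0.002], [0.663, 0.749, -0.001], [-0.002, 0.0, -1.0]]
wrist_force: [-3.4, -2.9, 7.4]
width: 12.5
grasp_force: 60.3
```

```bash
python3 st.py
```

```text
13.7 [565.7 -98.7 122.2] xang 138.46 F [-3.4 -2.9  7.4] T [-0.413  0.48   0.153] w 12.452534335189668 60.308688282966614 [-15.    7.2  96.   -0.1  76.7 -63.4]
```

Run:
```python
from h import *
ds={"side":[np.load("pics/side_d.npy"),np.load("pics/side2_d.npy")],"top":[np.load("pics/top_d.npy")]}
im={c:cv2.imread(f"pics/{c}.png") for c in ds}
for c in ("side","side","top","top"):
    ds[c].append(snapshot(c)[1])
for c in ds:
  for d in ds[c]:
    ys,xs=np.where(d>0);P=pts(c,np.c_[xs,ys],d[ys,xs]);C=im[c][ys,xs].astype(int)
    n=np.hypot(P[:,0]-545,P[:,1]+90)<90
    wh=n&(P[:,2]>4)&(P[:,2]<26)&(C.min(1)>185)
    w=P[wh]
    if len(w)<10: print(c,"few",len(w));continue
    f=n&(abs(P[:,2])<7)&(C[:,2]-C[:,0]>40)&(np.hypot(P[:,0]-545,P[:,1]+90)>60)
    A=np.c_[P[f][:,:2],np.ones(f.sum())];k=np.linalg.lstsq(A,P[f][:,2],rcond=None)[0]
    h=w[:,2]-np.c_[w[:,:2],np.ones(len(w))]@k
    print(c,len(w),f.sum(),"thickness",np.median(h).round(2),np.percentile(h,[10,90]).round(1),w.mean(0).round(1), "se",(h.std()/len(w)**.5).round(2))
```

```text
side 456 1234 thickness 17.02 [14.6 19.1] [526.3 -88.4  15.7] se 0.08
side 455 1251 thickness 17.26 [14.8 19.5] [526.3 -88.3  15.9] se 0.09
side 455 1265 thickness 16.96 [14.8 19.1] [526.4 -88.5  15.7] se 0.08
side 454 1238 thickness 16.84 [14.7 19. ] [526.4 -88.4  15.7] se 0.08
top 526 1449 thickness 16.95 [13.7 19.9] [529.6 -93.5  17.7] se 0.11
top 462 950 thickness 16.78 [13.6 20.1] [527.2 -87.6  17.8] se 0.12
top 464 946 thickness 17.13 [13.6 20.1] [527.2 -87.4  17.8] se 0.12
```

The slab measures 17.0 mm thick, so touch should come at about 1.88 rad. That agrees with the torque rising from there. The screw is now at about 2.07 rad, a foot load of roughly 4 N, so I'll release here.

>>> servo_tool(rows=[[[0, 0, 0, 0, 0, 0, -1], [0, 0, 0, 0, 0, 0, -1], [0, 0, 0, 0, 0, 0, -1], [0, 0, 0, 0, 0, 0, -1], [0, 0, 0, 0, 0, 0, -1], [0, 0, 0, 0, 0, 0, -1], [0, 0, -0.1, 0, 0, 0, -1], [0, 0, -0.15, 0, 0, 0, -1], [0, 0, -0.15, 0, 0, 0, -1], [0, 0, -0.15, 0, 0, 0, -1], [0, 0, 0, 0, 0, 0, -1]]])

```text
time: 15.0
tool_pos: [567.7, -98.6, 236.6]
eef_rot: [[-0.75, 0.661, 0.008], [0.661, 0.75, -0.002], [-0.008, 0.004, -1.0]]
wrist_force: [0.9, -0.4, -0.1]
width: 84.9
grasp_force: 0.0
```

>>> servo_tool(rows=[[[0, 0, 0, 0, 0, 0.046, -1], [0, 0, 0, 0, 0, 0.046, -1], [0, 0, 0, 0, 0, 0.046, -1], [0, 0, 0, 0, 0, 0.046, -1], [0, 0, 0, 0, 0, 0.046, -1], [0, 0, 0, 0, 0, 0.046, -1], [0, 0, 0, 0, 0, 0.046, -1], [0, 0, 0, 0, 0, 0.046, -1], [0, 0, 0, 0, 0, 0, -1]]])

```text
time: 15.9
tool_pos: [564.8, -97.9, 230.0]
eef_rot: [[0.305, 0.952, -0.001], [0.952, -0.305, 0.0], [-0.0, -0.001, -1.0]]
wrist_force: [-0.6, 0.7, -0.4]
width: 85.2
grasp_force: 0.0
```

```bash
python3 st.py
cat > look.py <<'E'
from h import *
import sys
s=state()
for c in ("side","top","wrist"):
    q=camera_params(c);p,d=snapshot(c);P=cloud(c,d,q);cv2.imwrite(f"pics/look_{c}_{s['time']:.0f}.png",p)
    L=(P-s["tool_pos"])@np.array(s["eef_rot"])
    b=P[(np.hypot(P[:,0]-565,P[:,1]+97)<45)&(P[:,2]>145)&(P[:,2]<162)]
    if len(b)>20:
        t=b[b[:,2]>np.percentile(b[:,2],90)-4];r=cv2.minAreaRect(t[:,:2].astype(np.float32));u=np.linalg.svd(t[:,:2]-t[:,:2].mean(0))[2][0];print(c,"bar",np.percentile(b[:,2],90).round(1),np.round(r[0],1),np.round(r[1],1),(np.degrees(np.arctan2(u[1],u[0]))+90)%180-90)
    g=P[(np.hypot(P[:,0]-582,P[:,1]+22)<80)&(np.hypot(P[:,0]-582,P[:,1]+22)>45)&(np.hypot(P[:,0]-565,P[:,1]+97)>50)&(P[:,2]>126)&(P[:,2]<150)]
    if len(g)>5:
        zt=np.percentile(g[:,2],90);t=g[g[:,2]>zt-4];m=(t.min(0)+t.max(0))/2;print(c,"pin",zt.round(1),m.round(1),t.mean(0).round(1),len(t),"lever ang",np.degrees(np.arctan2(m[1]+23.5,m[0]-581.8)).round(1))
E
python3 look.py
```

```text
15.9 [564.8 -97.9 230. ] xang 72.25 F [-0.6  0.7 -0.4] T [-0.016  0.072  0.039] w 85.15732316472757 0.0 [-15.    3.2  88.8  -0.   88.    2.8]
side bar 155.3 [564.3 -96.3] [14.  60.2] -41.3805561959808
side pin 144.1 [642.8 -27.5 143.4] [642.7 -26.4 143. ] 25 lever ang -3.7
wrist bar 155.6 [565.5 -98.1] [13.9 63.2] -41.73906691845318
wrist pin 144.7 [643.9 -29.1 143.3] [643.7 -29.  143.6] 276 lever ang -5.2
```

>>> servo_tool(rows=[[[0, 0, 0, 0, 0, 0.047, -1], [0, 0, 0, 0, 0, 0.047, -1], [0, 0, 0, 0, 0, 0.047, -1], [0, 0, 0, 0, 0, 0.047, -1], [0, 0, 0, 0, 0, 0.047, -1], [0, 0, 0, 0, 0, 0.047, -1], [0, 0, 0, 0, 0, 0.047, -1], [0, 0, 0, 0, 0, 0.047, -1], [0, 0, 0, 0, 0, 0.047, -1], [0, 0, 0, 0, 0, 0, -1]]])

```text
time: 17.05
tool_pos: [565.0, -97.9, 230.7]
eef_rot: [[0.998, -0.065, -0.0], [-0.065, -0.998, 0.0], [-0.0, -0.0, -1.0]]
wrist_force: [-0.4, 0.2, 0.7]
width: 85.6
grasp_force: 0.0
```

>>> servo_tool(rows=[[[0.0925, -0.0934, 0, 0, 0, 0, -1], [0.0925, -0.0934, 0, 0, 0, 0, -1], [0.0925, -0.0934, 0, 0, 0, 0, -1], [0.0925, -0.0934, 0, 0, 0, 0, -1], [0, 0, 0.15, 0, 0, 0, -1], [0, 0, 0.15, 0, 0, 0, -1], [0, 0, 0, 0, 0, 0, -1], [0, 0, 0, 0, 0, 0, -1]]])

```text
time: 17.85
tool_pos: [643.2, -28.2, 170.5]
eef_rot: [[0.998, -0.062, -0.002], [-0.062, -0.998, 0.0], [-0.002, -0.0, -1.0]]
wrist_force: [0.9, -0.1, 0.5]
width: 85.7
grasp_force: 0.0
```

```bash
python3 st.py;python3 look.py
```

```text
17.85 [643.2 -28.2 170.5] xang -3.55 F [ 0.9 -0.1  0.5] T [ 0.024 -0.012  0.008] w 85.70246351979142 0.0 [-7.1 15.8 81.1 -0.  83.3 86.5]
side bar 155.1 [565.1 -95.9] [13.8 62.7] -41.92610346355028
side pin 143.4 [643.7 -26.5 141.8] [643.6 -26.5 142.2] 26 lever ang -2.8
top bar 158.6 [564.7 -95.6] [13.5 60.6] -41.37358408753127
top pin 146.7 [642.3 -26.8 145.8] [642.6 -26.8 145. ] 19 lever ang -3.2
wrist bar 155.3 [555.3 -87.7] [13.4 32.3] -35.086659815324595
wrist pin 144.5 [645.  -29.2 143.1] [645.3 -29.3 143.6] 315 lever ang -5.2
```

>>> servo_tool(rows=[[[0.003, 0, 0.15, 0, 0, 0, -1], [0, 0, 0.1, 0, 0, 0, -1], [0, 0, 0.07, 0, 0, 0, -1], [0, 0, 0, 0, 0, 0, 1], [0, 0, 0, 0, 0, 0, 1], [0, 0, 0, 0, 0, 0, 1], [0, 0, 0, 0, 0, 0, 1], [0, 0, 0, 0, 0, 0, 1], [0, 0, 0, 0, 0, 0, 1], [0, 0, 0, 0, 0, 0, 1]]])

```text
time: 19.0
tool_pos: [645.2, -28.4, 108.1]
eef_rot: [[0.998, -0.065, 0.002], [-0.065, -0.998, -0.0], [0.002, 0.0, -1.0]]
wrist_force: [-0.7, -0.1, 5.6]
width: 11.8
grasp_force: 58.5
```

```bash
python3 st.py
```

```text
19.0 [645.2 -28.4 108.1] xang -3.75 F [-0.7 -0.1  5.6] T [0.008 0.157 0.017] w 11.789979655046107 58.48914563655853 [-7.1 18.6 84.4 -0.  76.9 86.7]
```

>>> servo_tool(rows=[[[-0.0013, -0.0292, 0, 0, 0, -0.0294, 1], [-0.0013, -0.0292, 0, 0, 0, -0.0294, 1], [-0.0013, -0.0292, 0, 0, 0, -0.0294, 1], [-0.0013, -0.0292, 0, 0, 0, -0.0294, 1]]])

```text
time: 19.4
tool_pos: [642.2, -5.5, 108.0]
eef_rot: [[0.953, 0.303, 0.001], [0.303, -0.953, -0.001], [0.001, 0.001, -1.0]]
wrist_force: [-1.9, -1.7, 7.5]
width: 12.0
grasp_force: 58.5
```

```bash
python3 st.py
```

```text
19.4 [642.2  -5.5 108. ] xang 17.61 F [-1.9 -1.7  7.5] T [-0.313  0.548 -0.063] w 12.045150896922951 58.4730327129364 [-5.  18.1 85.  -0.  76.8 67.4]
```

>>> servo_tool(rows=[[[-0.0013, -0.0292, 0, 0, 0, -0.0294, 1], [-0.0013, -0.0292, 0, 0, 0, -0.0294, 1], [-0.0013, -0.0292, 0, 0, 0, -0.0294, 1], [-0.0013, -0.0292, 0, 0, 0, -0.0294, 1]]])

```text
time: 19.8
tool_pos: [631.1, 15.0, 108.0]
eef_rot: [[0.78, 0.626, 0.001], [0.626, -0.78, -0.001], [0.0, 0.001, -1.0]]
wrist_force: [-3.1, -4.4, 7.0]
width: 11.7
grasp_force: 58.6
```

```bash
python3 st.py
```

```text
19.8 [631.1  15.  108. ] xang 38.78 F [-3.1 -4.4  7. ] T [-0.53   0.598 -0.124] w 11.654697710500272 58.62426280975342 [-3.3 16.5 86.9 -0.1 76.5 48. ]
```

Smooth so far. I need another 31.5° or so to reach about 1.45 rad.

>>> servo_tool(rows=[[[-0.0013, -0.0292, 0, 0, 0, -0.0294, 1], [-0.0013, -0.0292, 0, 0, 0, -0.0294, 1], [-0.0013, -0.0292, 0, 0, 0, -0.0294, 1], [-0.0013, -0.0292, 0, 0, 0, -0.0294, 1]]])

```text
time: 20.2
tool_pos: [613.5, 30.0, 108.0]
eef_rot: [[0.501, 0.865, 0.001], [0.865, -0.501, -0.001], [-0.0, 0.002, -1.0]]
wrist_force: [-4.0, -3.5, 6.9]
width: 11.7
grasp_force: 58.6
```

```bash
python3 st.py
```

```text
20.2 [613.5  30.  108. ] xang 59.94 F [-4.  -3.5  6.9] T [-0.639  0.422 -0.186] w 11.672560964962901 58.60196828842163 [-1.9 14.  89.9 -0.1 76.  28.1]
```

>>> servo_tool(rows=[[[-0.0013, -0.0292, 0, 0, 0, -0.0294, 1], [-0.001, -0.0275, 0, 0, 0, -0.028, 1], [0, 0, 0, 0, 0, 0, 1]]])

```text
time: 20.5
tool_pos: [602.9, 34.9, 108.0]
eef_rot: [[0.338, 0.941, 0.001], [0.941, -0.338, -0.001], [-0.001, 0.001, -1.0]]
wrist_force: [-3.3, -4.0, 6.2]
width: 11.8
grasp_force: 58.7
```

```bash
python3 st.py; python3 look.py
```

```text
20.5 [602.9  34.9 108. ] xang 70.26 F [-3.3 -4.   6.2] T [-0.536  0.577 -0.046] w 11.755836120958527 58.668227791786194 [-1.5 12.5 91.6 -0.1 75.8 18.3]
side bar 155.0 [565.3 -96.1] [14.  61.7] -41.730807725842055
side pin 145.9 [604.7  42.4 145.8] [601.7  44.3 145.4] 32 lever ang 70.8
top bar 157.8 [565.6 -95.8] [12.4 62.2] -42.158528072721
wrist pin 147.1 [606.   36.4 146.6] [605.2  38.5 145.5] 1012 lever ang 68.0
```

>>> servo_tool(rows=[[[0, 0, 0, 0, 0, 0, -1], [0, 0, 0, 0, 0, 0, -1], [0, 0, 0, 0, 0, 0, -1], [0, 0, 0, 0, 0, 0, -1], [0, 0, 0, 0, 0, 0, -1], [0, 0, 0, 0, 0, 0, -1], [0, 0, -0.15, 0, 0, 0, -1], [0, 0, -0.2, 0, 0, 0, -1], [0, 0, -0.2, 0, 0, 0, -1], [0, 0, -0.2, 0, 0, 0, -1], [-0.2, 0, 0, 0, 0, 0, -1], [0, 0, 0, 0, 0, 0, -1]]])

```text
time: 21.85
tool_pos: [589.7, -5.2, 259.2]
eef_rot: [[0.343, 0.939, 0.004], [0.939, -0.343, -0.002], [-0.001, 0.004, -1.0]]
wrist_force: [-0.5, -0.1, -1.5]
width: 85.6
grasp_force: 0.0
```

```bash
python3 st.py; python3 look.py
python3 - <<'E'
import cv2,glob,numpy as np
w=cv2.imread(sorted(glob.glob("pics/look_wrist_2*"))[-1]);s=cv2.imread(sorted(glob.glob("pics/look_side_2*"))[-1])
cv2.imwrite("pics/e.png",np.hstack([cv2.resize(w,(400,300)),cv2.resize(s[140:290,130:330],(400,300))]))
E
```

```text
21.85 [589.7  -5.2 259.2] xang 69.96 F [-0.5 -0.1 -1.5] T [-0.001 -0.031 -0.026] w 85.57458121402317 0.0 [-5.4  4.9 84.  -0.1 90.9 14.6]
side bar 154.8 [563.7 -94.9] [13.6 64.9] -42.24627330934359
side pin 143.2 [602.1  34.1 142.3] [602.   34.6 142.1] 33 lever ang 70.6
top bar 157.9 [565.7 -95.8] [12.4 62.2] -41.64378940982266
wrist bar 155.5 [565.7 -97.4] [14.  63.1] -41.66452369905427
wrist pin 144.6 [603.2  33.3 143.4] [603.3  33.5 143.6] 183 lever ang 69.3
```

View pics/e.png

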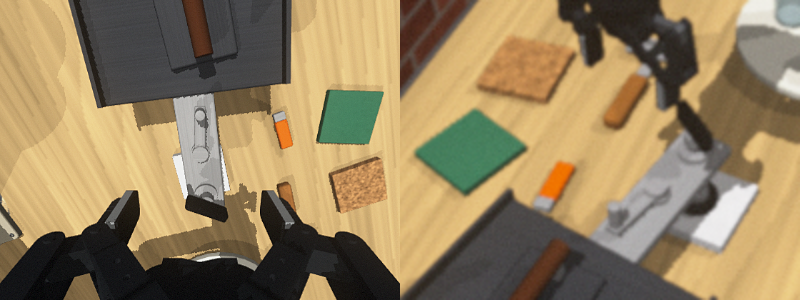

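The wrist view shows the lever lying along the arm, pivot (202,155) to pin (202,117), pointing at the plate. The bar is still at -41.7° and everything else is where it was. Handing in.

```bash
python3 -c "
from cell import *
print(sign_off())"
```

```text
the job is handed in; nothing more can be done
None
```

I screwed the foot down to about 2.07 rad, which should leave it bearing on the slab at roughly 4 N (estimated, not measured directly), then swung the lock lever to about 1.44 rad along the arm, let go of everything and handed the job in at about 22 s.

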